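Shift the ointment mill into third gear

ROBOT

A 6-joint arm with a two-finger parallel gripper is mounted at the origin on the work surface. World frame = base frame: x ahead of the robot, y to its left, z up, the work surface at z = 0. Lengths are in m, angles in degrees, forces in N, time in s.
With the tool pointing down it reaches from about 0.3 to 0.75 m from the base axis. Payload 8.5 kg.
Tool frame: the origin (TCP) lies at the very end of the fingers, on their centre line; the grasp point (between the pads) lies 19 mm behind it (env.grip_depth is the z of the grasp point in the tool frame, in m); z points along the fingers, y is the direction in which the jaws open and shut (so a half turn about z gives the same grasp; the last joint's range is limited). The gripper opens to 85 mm and grips with 20 to 120 N. Pads are 22 mm wide; open, the fingers measure 114 mm over their backs; the gripper's body (76 mm by 85 mm) begins 54 mm behind the grasp point. The pads swing forward as they close: fully open they stand 13 mm farther back than shut.
Start: joints at [-79.486, 21.807, 74.336, -0, 83.858, -12.336], TCP at [0.214, -0.507, 0.231] pointing down, gripper open.
Joint ranges: [-178.18, 178.18], [-50.72, 133.34], [12.68, 142.11], [-81.47, 261.47], [9.98, 163.14], [-165.26, 165.26]. Speed limits (degrees/s): [136.94, 136.94, 180, 180, 180, 180].

INTERFACE

Orientations are given as a 3x3 rotation matrix whose columns are the frame's x, y, z axes.
In Python, from rig import env gives the robot as it stands.
- The arm moves only by the tool apply_moves, never from a script. Its argument "plan" is a list of rows, each an object of numbers: "tx", "ty", "tz": the shift along the world's x, y, z in mm; "rx", "ry", "rz": the turn, a rotation vector about the world's x, y, z in rad; "jaw": the opening, from -1 (shut) to 1 (fully open). A call has 1 to 12 rows; each row is the pose to reach, as a shift and turn from the pose measured when the call began; what a row does not reach only later rows make up. A row lasts 1/10 s, in which the tool goes at most 50 mm and 8.59 degrees, less where a joint would pass 70% of its speed; a pose out of reach is approached as far as the arm can. A call with a gripper value outside its range is refused whole. The fingers move at their own pace and stop on an object; "grip_force" is the grip in N (left out, the last holds). Time passes only in rows, so rows that repeat a pose let the fingers close. It gives the time, the measured TCP pose, the force and the opening at its end, in the units of the state.
- env.observe(): the state, without advancing time (a new reading comes with each control period).
- env.get_image(name): name is "side" or "top" or "wrist"; returns a dict with "image" (480x640x3 uint8, red, green, blue), "intrinsics" (3x3 intrinsics, pixels), "world_from_camera" (4x4, takes a point from camera to world coordinates). Camera axes: x right, y up, looking along -z (the intrinsics and any distortion apply to the point x, -y, -z); pixel columns grow to the right and rows downward; lengths in m; the calibration is good to about 2 mm. A picture is of the moment at which its call begins. There is no depth.
- env.close_job(): hands the job in, once; it reports no verdict.
The state is a dict: "time_s": time; "q": joint angles; "qvel": joint speeds; "joint_efforts": joint torques, N m; "position": TCP position; "tool_rot": TCP orientation; "ft_force": force on the tool from outside, world axes, zero at the start; "wrist_torque": the same for the moment, N m; "grip_width": finger opening in m.
Only numpy, scipy, OpenCV 4.12 (cv2) and the standard library are available. Lean on these libraries where they do the work, as an engineer would, in place of code of your own. Each camera call takes 0.05 s, during which the arm holds its last target.

TASK

The salve's last pass needs the ointment mill in third gear. Standing on the robot's side, push the gear lever by its knob out of the left-hand slot to neutral, across the gate to the right, and forward (away from the robot) all the way home into the third slot, without running it into fourth on the way. Push it steadily with the closed fingers rather than gripping or ramming it, leave it in third, and do not disturb the pots, the lid or the beaker.

Things in the scene. Friction and masses are not known exactly. Their poses are not given: they have to be found in the camera images.
- mill: bench three-roll ointment mill, fixed: a grey gearbox 270 (x) by 275 (y) by 125 mm high with the gear gate on top; to its left (+y, 145 to 325 mm) three white rolls between cheeks, at most 215 mm high, with an apron 165 mm towards the robot and handscrews 168 mm forward. Origin on the bench straight below the gate centre; x points forward, away from the robot (yaw within 0.25 rad), y left, z up.
- gate_centre (a point): centre of the H-shaped gate in the top face of the steel gate plate, 145 mm above the bench; axes as the mill's. The plate measures 100 mm (x) by 90 mm (y). Two parallel slots run fore and aft, 20 mm left and 20 mm right of the centre, 16 mm wide and 66 mm long, joined in the middle by a cross channel 18 mm wide (neutral) with rounded corners. First is the left slot forward, second left backward, third right forward, fourth right backward.
- knob (a point): centre of the black ball knob, 40 mm across, on top of the gear lever. The 12 mm steel lever stem stands up through the gate and tilts about a pivot inside the gearbox, straight below the gate centre, 50 mm above the bench; the knob centre is 180 mm from the pivot, so 230 mm above the bench when upright and about 217 to 225 mm in the slots. It starts somewhere along the left slot, between first and second.
- gear_across (a joint): sideways tilt of the lever (rad): about -0.22 in the left slot (knob 40 mm left of the centre), +0.22 in the right slot; stops at -0.24 and +0.24. It can pass between the slots only while gear_fore is within about 0.03 of 0. Friction holds it where it is left; about 2 to 4 N at the knob move it.
- gear_fore (a joint): fore-and-aft tilt of the lever (rad): 0 in neutral, positive forward, away from the robot; +0.29 fully home forward (knob about 51 mm ahead of neutral), -0.29 fully home backward, both hard stops. Friction holds it where it is left; about 2 to 4 N at the knob move it.
- salve_pot: loose open cream plastic pot of salve, 60 mm across, 30 mm high, standing on the gearbox top at its far right corner; origin at the centre of its underside
- pot_lid: loose cream plastic pot lid, 62 mm across, 13 mm high, lying on the gearbox top at its near right corner; origin at the centre of its underside
- beaker: loose glass beaker with a little salve, 68 mm across, 90 mm high, on the bench to the right of the gearbox; origin at the centre of its underside
- closed_pot: loose closed cream pot, 62 mm across, 37 mm high, on the bench to the right of the gearbox near the robot's side; origin at the centre of its underside

How it is judged:
By the outcome, as a careful person would: the job done as asked, in the order asked, and still so for the second after the job is handed in, with the robot touching nothing.
It also fails if it takes over 58 s, if anything falls off the work surface, if the arm or the gripper's body presses on something with over 40 N, if the wrist force passes 120 N, or if a joint passes its speed limit or range.

## Working session

There is one attempt and no reset: what is moved stays moved. The work goes in short steps, Python scripts to look and compute and a tool call to move; the robot and the scene stay as the last step left them, time stands still between calls to the robot, and variables do not carry over. Pictures are saved under pics/ and viewed, and the job is handed in when it is done.

Besides the shell and the picture viewer there is one more tool, called after "Request:" as name(argument=value, ...) on one line, values as JSON. apply_moves: Moves the arm, as the interface text tells. Its arguments: {"type":"object","properties":{"plan":{"type":"array","items":{"type":"object","properties":{"tx":{"type":"number"},"ty":{"type":"number"},"tz":{"type":"number"},"rx":{"type":"number"},"ry":{"type":"number"},"rz":{"type":"number"},"jaw":{"type":"number"}}}},"grip_force":{"type":"number"}},"required":["plan"]}

```bash
mkdir -p pics; ls
python3 - <<'E'
from rig import env
import cv2
for n in ("side","top","wrist"):
    d=env.get_image(n); cv2.imwrite(f"pics/{n}0.png",d["image"][:,:,::-1])
    print(n,d["intrinsics"].round(1).tolist(),d["world_from_camera"].round(3).tolist())
print(env.observe())
E
```

```text
pics
side [[495.1, 0.0, 322.7], [0.0, 495.1, 236.7], [0.0, 0.0, 1.0]] [[-0.96, 0.223, -0.171, 0.45], [-0.28, -0.72, 0.635, 0.437], [0.019, 0.658, 0.753, 0.816], [0.0, 0.0, 0.0, 1.0]]
top [[495.1, 0.0, 319.0], [0.0, 495.1, 238.7], [0.0, 0.0, 1.0]] [[-0.023, 0.998, -0.056, 0.536], [-1.0, -0.023, -0.003, -0.084], [-0.005, 0.056, 0.998, 0.906], [0.0, 0.0, 0.0, 1.0]]
wrist [[368.4, 0.0, 320.7], [0.0, 368.4, 235.9], [0.0, 0.0, 1.0]] [[0.389, 0.888, 0.244, 0.275], [-0.921, 0.375, 0.102, -0.48], [-0.001, -0.265, 0.964, 0.374], [0.0, 0.0, 0.0, 1.0]]
{'time_s': 0.15, 'q': array([-7.94865015e+01,  2.18337433e+01,  7.43709428e+01, -2.82743912e-04,
        8.38589511e+01, -1.23342657e+01]), 'qvel': array([-0.07598859, -0.02400276, -0.15827121,  0.13763199, -0.05406606,
       -0.0615106 ]), 'joint_efforts': array([ 3.70251626e-03, -4.48627496e+01, -2.31344390e+01, -1.28383335e-04,
        3.77069824e-03,  1.39288210e-05]), 'position': array([ 0.21352601, -0.50662585,  0.230861  ]), 'tool_rot': array([[ 9.21539599e-01,  3.88284333e-01, -2.07486337e-04],
       [ 3.88284319e-01, -9.21538983e-01,  1.09113630e-03],
       [ 2.32464382e-04, -1.08608900e-03, -9.99999383e-01]]), 'ft_force': array([ 0.35465324, -0.62545093,  0.39459814]), 'wrist_torque': array([ 0.01162607, -0.01506007,  0.00014257]), 'grip_width': 0.08548288106328186}
```

View pics/top0.png

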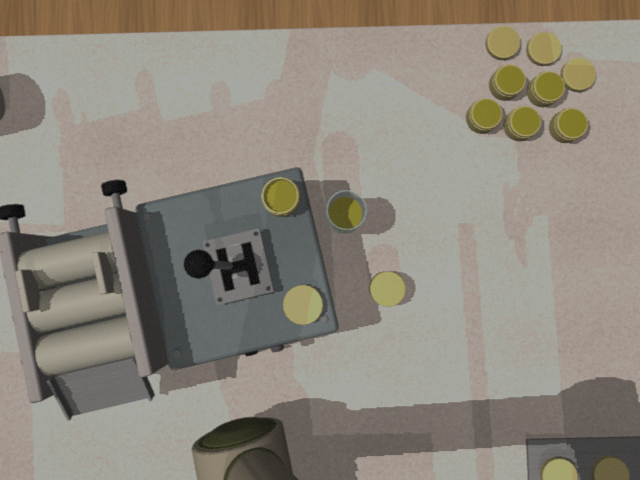

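View pics/side0.png

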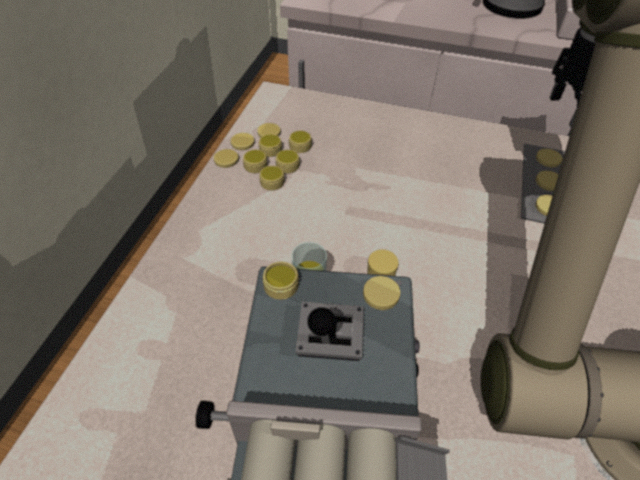

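Top: knob at (198,264), gate plate about (239,266), lid (303,305), salve pot (281,196), beaker (346,210), closed pot (388,289). Side: knob (322,320), plate about (330,330). Next I measure these more finely.

```bash
cat > h.py <<'E'
import numpy as np, cv2
from rig import env
def ray(d,u,v):
    K=d["intrinsics"];T=d["world_from_camera"]
    p=np.array([(u-K[0,2])/K[0,0],-(v-K[1,2])/K[1,1],-1.])
    return T[:3,3],T[:3,:3]@p
def onz(d,u,v,z):
    o,r=ray(d,u,v); return o+r*(z-o[2])/r[2]
def proj(d,p):
    K=d["intrinsics"];T=d["world_from_camera"]
    c=T[:3,:3].T@(np.array(p)-T[:3,3]); return np.array([K[0,2]+K[0,0]*c[0]/-c[2],K[1,2]+K[1,1]*c[1]/c[2]])
def tri(a,b):
    A=np.zeros((3,3));y=np.zeros(3)
    for o,r in (a,b):
        r=r/np.linalg.norm(r);M=np.eye(3)-np.outer(r,r);A+=M;y+=M@o
    p=np.linalg.solve(A,y)
    return p,[np.linalg.norm(np.cross(p-o,r/np.linalg.norm(r))) for o,r in (a,b)]
def knob(d,box):
    x0,y0,x1,y1=box
    g=d["image"][y0:y1,x0:x1].max(2)
    m=(g<45).astype(np.uint8)
    m=cv2.morphologyEx(m,cv2.MORPH_OPEN,cv2.getStructuringElement(cv2.MORPH_ELLIPSE,(13,13)))
    c=max(cv2.findContours(m,cv2.RETR_EXTERNAL,cv2.CHAIN_APPROX_NONE)[0],key=cv2.contourArea)
    (u,v),r=cv2.minEnclosingCircle(c)
    return u+x0,v+y0,r
E
python3 - <<'E'
from h import *
t=env.get_image("top");s=env.get_image("side")
kt=knob(t,(150,220,300,310));ks=knob(s,(290,290,370,360));print(kt,ks)
print(tri(ray(t,*kt[:2]),ray(s,*ks[:2])))
print('z.22',onz(t,*kt[:2],.22),onz(s,*ks[:2],.22))
a=cv2.resize(t["image"][215:320,170:310],None,fx=5,fy=5,interpolation=cv2.INTER_CUBIC)[:,:,::-1]
cv2.imwrite("pics/tc.png",a)
a=cv2.resize(s["image"][285:375,280:380],None,fx=6,fy=6,interpolation=cv2.INTER_CUBIC)[:,:,::-1]
cv2.imwrite("pics/sc.png",a)
E
```

```text
(199.0, 263.5, 15.207006454467773) (323.0779228210449, 321.2922077178955, 15.527219772338867)
(array([0.54215142, 0.08506438, 0.22128777]), [np.float64(0.0015789027580123685), np.float64(0.0015789027580122958)])
z.22 [0.54372175 0.0856637  0.22      ] [0.54078003 0.0840891  0.22      ]
```

View pics/tc.png

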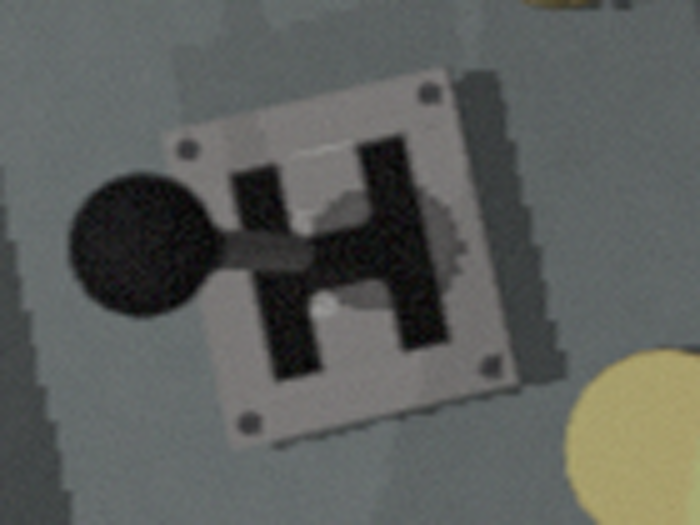

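View pics/sc.png

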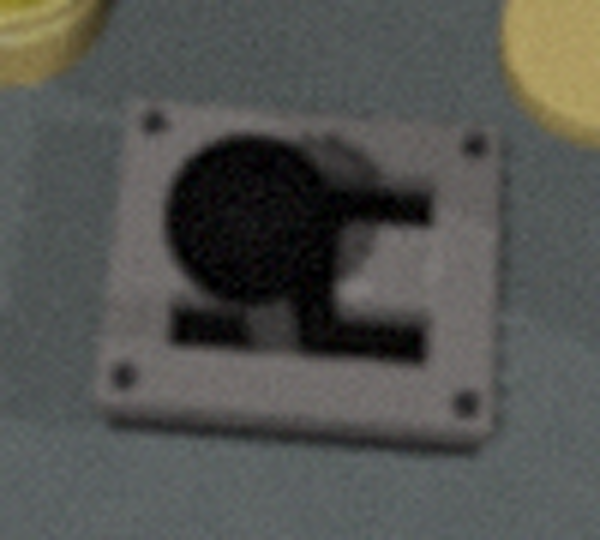

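The top crop shows the bolts at crop (188,149), (430,93), (490,366) and (249,423). In the side crop they are at (153,122), (475,145), (465,403) and (123,376). The stem leans left and sits in the left slot, somewhat ahead of neutral.

Run:
```python
from h import *
t=env.get_image("top");s=env.get_image("side")
bt=np.array([(188,149),(430,93),(490,366),(249,423)])/5+[170,215]-.4   # FL FR BR BL
bs=np.array([(123,376),(153,122),(475,145),(465,403)])/6+[280,285]-.4  # FL FR BR BL
cs=[]
for d,b in((t,bt),(s,bs)):
    P=np.array([onz(d,*x,.145) for x in b]); c=P.mean(0); cs.append(c)
    f=(P[0]+P[1]-P[2]-P[3])[:2]; l=(P[0]+P[3]-P[1]-P[2])[:2]
    print(c,'yaw',np.arctan2(f[1],f[0]),np.arctan2(-l[0],l[1]),np.linalg.norm(f)/2,np.linalg.norm(l)/2)
P=[tri(ray(t,*a),ray(s,*b)) for a,b in zip(bt,bs)];print(P)
C=np.mean(cs,0)
k=np.array([.5422,.0850])-C[:2]
yaw=np.arctan2(*( (lambda f:(f[1],f[0]))((P[0][0]+P[1][0]-P[2][0]-P[3][0])) ))
R=np.array([[np.cos(yaw),-np.sin(yaw)],[np.sin(yaw),np.cos(yaw)]])
print('C',C,'yaw',yaw,'knob in mill',R.T@k)
for n,u,v,z in(("lid",303,305,.138),("pot",281,197,.155),("beaker",346,210,.045),("closed",388,289,.037)):
    w=onz(t,u,v,z);print(n,w, R.T@(w-C)[:2])
```

```text
[0.5392692 0.0450809 0.145    ] yaw 0.203901162131804 0.2067621173634638 0.0861361349791212 0.07612102549281642
[0.53841116 0.04709953 0.145     ] yaw 0.20950494104444395 0.20567417821609665 0.08602385097661717 0.07600234409561277
[(array([0.57347552, 0.0917904 , 0.14232331]), [np.float64(0.0003300744334127658), np.float64(0.0003300744334127181)]), (array([0.58925539, 0.01678808, 0.14145368]), [np.float64(0.0002173765007072444), np.float64(0.00021737650070727515)]), (array([ 0.50453227, -0.00051704,  0.14284399]), [np.float64(0.0003271038925247581), np.float64(0.0003271038925246496)]), (array([0.48893745, 0.07398317, 0.14217742]), [np.float64(0.00013383116211676497), np.float64(0.0001338311621168045)])]
C [0.53884018 0.04609022 0.145     ] yaw 0.20454366609060434 knob in mill [0.01119315 0.03741621]
lid [ 0.47697734 -0.05412244  0.138     ] [-0.08092846 -0.085558  ]
pot [ 0.64303704 -0.02464823  0.155     ] [ 0.08765633 -0.09042832]
beaker [ 0.63315755 -0.12919684  0.045     ] [ 0.05674684 -0.19079076]
closed [ 0.49364441 -0.19937481  0.037     ] [-0.09411255 -0.23116782]
```

Knob in mill coordinates is about (+11, +38) mm, so it's 11 mm forward of neutral. The gate centre is (0.5388, 0.0461) with yaw 0.2045. First I rise, shut the fingers and align with the mill. Then I go ahead of the knob, to mill (57, 38).

Request:
apply_moves(grip_force=30, plan=[{"tz": 35,"jaw": -1},{"tz": 70,"rz": -0.05,"jaw": -1},{"tx": 22,"ty": 35,"tz": 75,"rz": -0.1,"jaw": -1},{"tx": 45,"ty": 70,"tz": 75,"rz": -0.15,"jaw": -1},{"tx": 67,"ty": 105,"tz": 75,"rz": -0.194,"jaw": -1},{"tx": 89,"ty": 140,"tz": 75,"rz": -0.194,"jaw": -1},{"tx": 111,"ty": 175,"tz": 75,"rz": -0.194,"jaw": -1},{"tx": 133,"ty": 210,"tz": 75,"rz": -0.194,"jaw": -1},{"tx": 155,"ty": 245,"tz": 75,"rz": -0.194,"jaw": -1},{"tx": 177,"ty": 280,"tz": 75,"rz": -0.194,"jaw": -1},{"tx": 199,"ty": 315,"tz": 75,"rz": -0.194,"jaw": -1},{"tx": 221,"ty": 350,"tz": 75,"rz": -0.194,"jaw": -1}])

```text
validation failed for argument at $.pl...
```

Request:
apply_moves(grip_force=30, plan=[{"tx": 0,"ty": 0,"tz": 35,"rx": 0,"ry": 0,"rz": 0,"jaw": -1},{"tx": 0,"ty": 0,"tz": 70,"rx": 0,"ry": 0,"rz": -0.05,"jaw": -1}])

```text
time_s: 0.55
position: [0.2135, -0.5064, 0.3015]
tool_rot: [[0.94, 0.341, -0.0], [0.341, -0.94, 0.003], [0.0, -0.003, -1.0]]
ft_force: [-1.1, -0.3, 0.0]
grip_width: 0.059
```

Request:
apply_moves(plan=[{"tx": 12,"ty": 20,"tz": 0,"rx": 0,"ry": 0,"rz": -0.05,"jaw": -1},{"tx": 34,"ty": 55,"tz": 0,"rx": 0,"ry": 0,"rz": -0.1,"jaw": -1},{"tx": 56,"ty": 90,"tz": 0,"rx": 0,"ry": 0,"rz": -0.144,"jaw": -1},{"tx": 78,"ty": 125,"tz": 0,"rx": 0,"ry": 0,"rz": -0.144,"jaw": -1},{"tx": 100,"ty": 160,"tz": 0,"rx": 0,"ry": 0,"rz": -0.144,"jaw": -1},{"tx": 122,"ty": 195,"tz": 0,"rx": 0,"ry": 0,"rz": -0.144,"jaw": -1},{"tx": 144,"ty": 230,"tz": 0,"rx": 0,"ry": 0,"rz": -0.144,"jaw": -1},{"tx": 166,"ty": 265,"tz": 0,"rx": 0,"ry": 0,"rz": -0.144,"jaw": -1},{"tx": 188,"ty": 300,"tz": 0,"rx": 0,"ry": 0,"rz": -0.144,"jaw": -1},{"tx": 205,"ty": 330,"tz": 0,"rx": 0,"ry": 0,"rz": -0.144,"jaw": -1},{"tx": 215,"ty": 350,"tz": 0,"rx": 0,"ry": 0,"rz": -0.144,"jaw": -1},{"tx": 215,"ty": 350,"tz": 0,"rx": 0,"ry": 0,"rz": -0.144,"jaw": -1}])

```text
time_s: 1.75
position: [0.4291, -0.1544, 0.3016]
tool_rot: [[0.979, 0.206, 0.0], [0.206, -0.979, 0.003], [0.001, -0.003, -1.0]]
ft_force: [0.1, -0.2, -0.8]
grip_width: 0.0001
```

Request:
apply_moves(plan=[{"tx": 12,"ty": 15,"tz": 0,"rx": 0,"ry": 0,"rz": 0,"jaw": -1},{"tx": 32,"ty": 45,"tz": 0,"rx": 0,"ry": 0,"rz": 0,"jaw": -1},{"tx": 54,"ty": 80,"tz": 0,"rx": 0,"ry": 0,"rz": 0,"jaw": -1},{"tx": 76,"ty": 115,"tz": 0,"rx": 0,"ry": 0,"rz": 0,"jaw": -1},{"tx": 98,"ty": 150,"tz": 0,"rx": 0,"ry": 0,"rz": 0,"jaw": -1},{"tx": 120,"ty": 185,"tz": 0,"rx": 0,"ry": 0,"rz": 0,"jaw": -1},{"tx": 140,"ty": 218,"tz": 0,"rx": 0,"ry": 0,"rz": 0,"jaw": -1},{"tx": 152,"ty": 240,"tz": 0,"rx": 0,"ry": 0,"rz": 0,"jaw": -1},{"tx": 158,"ty": 249,"tz": 0,"rx": 0,"ry": 0,"rz": 0,"jaw": -1},{"tx": 158,"ty": 249,"tz": 0,"rx": 0,"ry": 0,"rz": 0,"jaw": -1}])

```text
time_s: 2.75
position: [0.5874, 0.0944, 0.3011]
tool_rot: [[0.978, 0.207, -0.0], [0.207, -0.978, 0.003], [0.0, -0.003, -1.0]]
ft_force: [-0.9, -0.9, 0.1]
grip_width: 0.0002
```

```bash
cat >> h.py <<'E'
yaw=.2045;C=np.array([.5388,.0461]);R=np.array([[np.cos(yaw),-np.sin(yaw)],[np.sin(yaw),np.cos(yaw)]])
def look(tag):
    for n in("top","side","wrist"):
        d=env.get_image(n); im=d["image"].copy()
        if n!="wrist": im=cv2.resize(im[190:340,150:350] if n=="top" else im[250:400,230:430],None,fx=3,fy=3)
        cv2.imwrite(f"pics/{n}_{tag}.png",im[:,:,::-1])
    o=env.observe();p=o["position"]
    print(o["time_s"],p,'mill mm',R.T@(p[:2]-C)*1000,o["ft_force"])
E
python3 -c "
from h import *
look('a')"
cd pics; python3 -c "
import cv2,numpy as np
cv2.imwrite('a.png',np.hstack([cv2.resize(cv2.imread(f'{n}_a.png'),(400,300)) for n in('top','side')]))"
```

```text
2.9 [0.58681964 0.09319723 0.30181077] mill mm [56.5834338  36.36413196] [-0.43835228 -0.0216437  -0.0882043 ]
```

View pics/a.png

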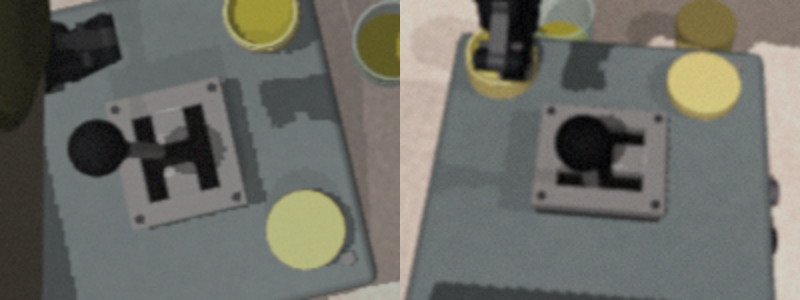

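View pics/wrist_a.png

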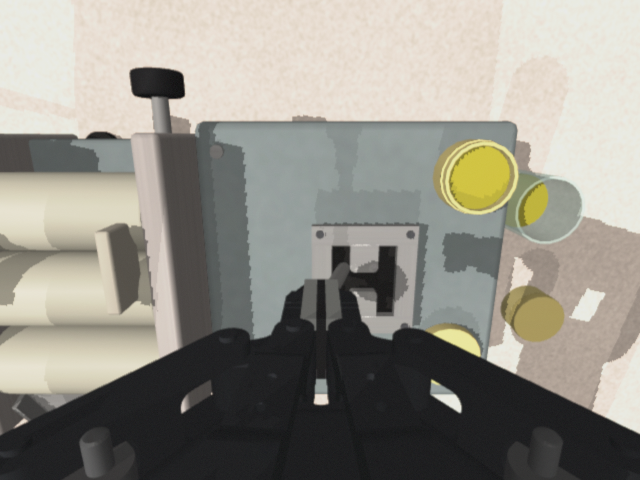

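The fingers are shut and ahead of the knob, with clear space below. Lowering to z = 0.205.

Request:
apply_moves(plan=[{"tx": 0,"ty": 1,"tz": -20,"rx": 0,"ry": 0,"rz": 0,"jaw": -1},{"tx": 0,"ty": 1,"tz": -45,"rx": 0,"ry": 0,"rz": 0,"jaw": -1},{"tx": 0,"ty": 1,"tz": -70,"rx": 0,"ry": 0,"rz": 0,"jaw": -1},{"tx": 0,"ty": 1,"tz": -88,"rx": 0,"ry": 0,"rz": 0,"jaw": -1},{"tx": 0,"ty": 1,"tz": -96,"rx": 0,"ry": 0,"rz": 0,"jaw": -1},{"tx": 0,"ty": 1,"tz": -96,"rx": 0,"ry": 0,"rz": 0,"jaw": -1}])

```text
time_s: 3.5
position: [0.5864, 0.0934, 0.2054]
tool_rot: [[0.979, 0.204, -0.001], [0.204, -0.979, 0.003], [-0.001, -0.003, -1.0]]
ft_force: [-0.1, -0.1, 0.5]
grip_width: -0.0001
```

```bash
cat >> h.py <<'E'
def pair(tag):
    look(tag)
    cv2.imwrite(f'pics/{tag}.png',np.hstack([cv2.resize(cv2.imread(f'pics/{n}_{tag}.png'),(400,300)) for n in('top','side')]))
E
python3 -c "
from h import *
pair('b')"
```

```text
3.65 [0.58722304 0.09387815 0.20707439] mill mm [57.11670214 36.94894626] [-0.05349657 -0.30409491 -0.0181953 ]
```

View pics/b.png

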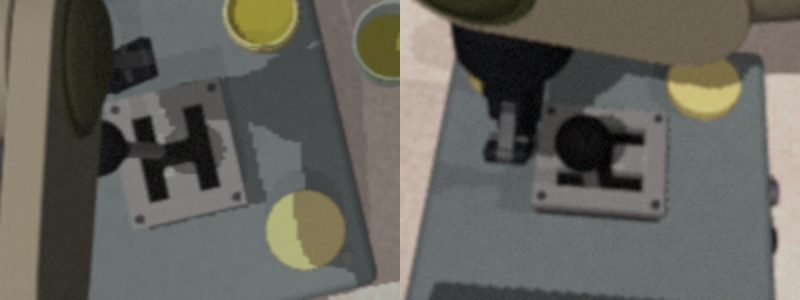

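The fingers are ahead of the knob with a gap of about 15 mm. Pulling back gently, first stage.

Request:
apply_moves(plan=[{"tx": -3,"ty": -0.6,"tz": 0,"rx": 0,"ry": 0,"rz": 0,"jaw": -1},{"tx": -6,"ty": -1.2,"tz": 0,"rx": 0,"ry": 0,"rz": 0,"jaw": -1},{"tx": -9,"ty": -1.8,"tz": 0,"rx": 0,"ry": 0,"rz": 0,"jaw": -1},{"tx": -12,"ty": -2.4,"tz": 0,"rx": 0,"ry": 0,"rz": 0,"jaw": -1},{"tx": -14,"ty": -2.9,"tz": 0,"rx": 0,"ry": 0,"rz": 0,"jaw": -1},{"tx": -16,"ty": -3.3,"tz": 0,"rx": 0,"ry": 0,"rz": 0,"jaw": -1},{"tx": -18,"ty": -3.7,"tz": 0,"rx": 0,"ry": 0,"rz": 0,"jaw": -1},{"tx": -20,"ty": -4.1,"tz": 0,"rx": 0,"ry": 0,"rz": 0,"jaw": -1},{"tx": -22,"ty": -4.5,"tz": 0,"rx": 0,"ry": 0,"rz": 0,"jaw": -1},{"tx": -22,"ty": -4.5,"tz": 0,"rx": 0,"ry": 0,"rz": 0,"jaw": -1}])

```text
time_s: 4.65
position: [0.5651, 0.0893, 0.2072]
tool_rot: [[0.979, 0.204, 0.003], [0.204, -0.979, 0.002], [0.003, -0.002, -1.0]]
ft_force: [2.8, 1.0, 1.6]
grip_width: -0.0
```

```bash
python3 -c "
from h import *
pair('c')
s=env.get_image('side')
g=s['image'].copy()
cv2.imwrite('pics/c2.png',cv2.resize(g[285:375,270:390],None,fx=6,fy=6,interpolation=2)[:,:,::-1])"
```

```text
4.8 [0.56522925 0.08929415 0.20704941] mill mm [34.65029505 36.92690558] [2.84262481 0.06245034 1.70232592]
```

View pics/c.png

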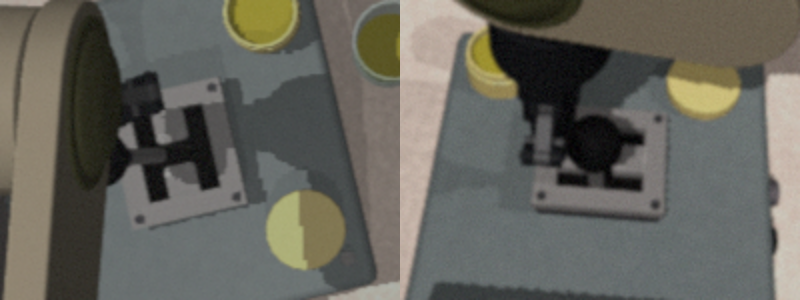

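View pics/c2.png

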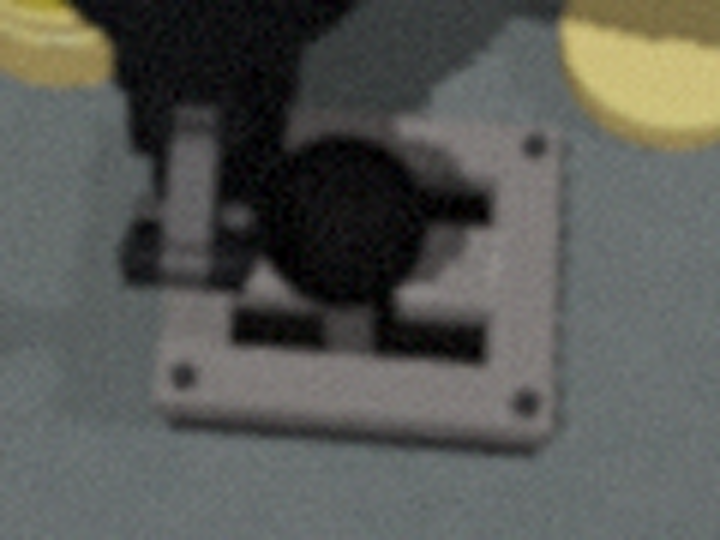

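```bash
cat >> h.py <<'E'
def kside(z=.225,box=(290,285,390,375)):
    s=env.get_image("side"); g=s["image"][:,:,:].max(2)
    k=knob(s,box); w=onz(s,*k[:2],z)
    c=R.T@(w[:2]-np.array([.5384,.0471]))*1000
    print('side knob',k,'mill mm',c)
E
python3 -c "
from h import *
kside(box=(312,285,390,375))
s=env.get_image('side')
for x in(-6,0,6): 
  q=R@np.array([x/1000,.039])+[.5384,.0471]; print(x,proj(s,[*q,.2255]))
q=R@np.array([.0112,.039])+[.5384,.0471]; print(proj(s,[*q,.2245]),'vs first 323.1,321.3')"
```

```text
side knob (322.0, 310.0, 26.925922393798828) mill mm [12.65214313 20.66737043]
-6 [334.42918271 322.13040113]
0 [330.08625757 321.78723562]
6 [325.74623569 321.44429951]
[321.97432715 321.53042611] vs first 323.1,321.3
```

The knob is at side crop (348,220), which puts it about 3–3.5 mm forward of neutral. The stem at (350,330) against the slot middle at 359 agrees. Moving 3.5 mm more.

Request:
apply_moves(plan=[{"tx": -1.2,"ty": -0.2,"tz": 0,"rx": 0,"ry": 0,"rz": 0,"jaw": -1},{"tx": -2.4,"ty": -0.5,"tz": 0,"rx": 0,"ry": 0,"rz": 0,"jaw": -1},{"tx": -3.5,"ty": -0.7,"tz": 0,"rx": 0,"ry": 0,"rz": 0,"jaw": -1},{"tx": -3.5,"ty": -0.7,"tz": 0,"rx": 0,"ry": 0,"rz": 0,"jaw": -1}])

```text
time_s: 5.35
position: [0.5616, 0.0886, 0.2071]
tool_rot: [[0.979, 0.204, 0.002], [0.204, -0.979, 0.002], [0.003, -0.002, -1.0]]
ft_force: [1.4, 0.9, 2.8]
grip_width: 0.0001
```

```bash
python3 -c "
from h import *
look('d')
s=env.get_image('side')
g=s['image'].copy()
cv2.imwrite('pics/d2.png',cv2.resize(g[285:375,270:390],None,fx=6,fy=6,interpolation=2)[:,:,::-1])"
```

```text
5.5 [0.561665   0.08863585 0.20698152] mill mm [31.02662765 37.00614376] [2.39001322 1.17841762 0.76407725]
```

View pics/d2.png

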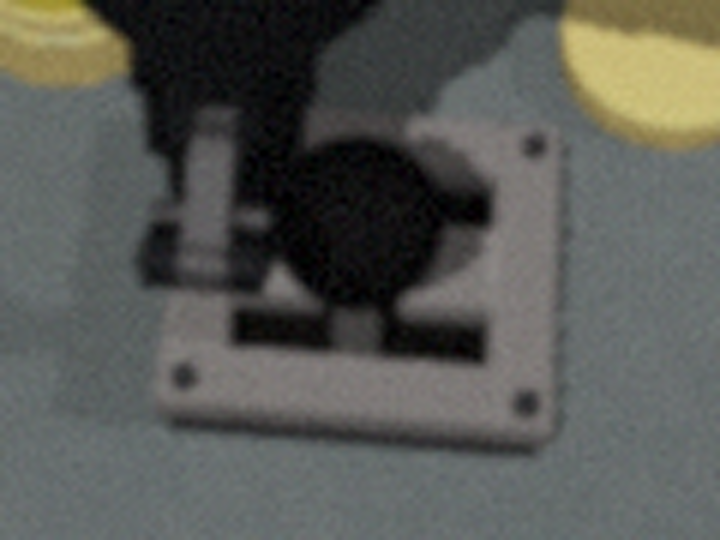

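The stem is at crop x 358 against the slot middle at 359, so the lever is in neutral. Backing off, lifting, and going round to the left of the knob.

Request:
apply_moves(plan=[{"tx": 7,"ty": 1.5,"tz": 0,"rx": 0,"ry": 0,"rz": 0,"jaw": -1},{"tx": 15,"ty": 3,"tz": 5,"rx": 0,"ry": 0,"rz": 0,"jaw": -1},{"tx": 15,"ty": 3,"tz": 35,"rx": 0,"ry": 0,"rz": 0,"jaw": -1},{"tx": 15,"ty": 3,"tz": 70,"rx": 0,"ry": 0,"rz": 0,"jaw": -1},{"tx": 12,"ty": 5,"tz": 85,"rx": 0,"ry": 0,"rz": 0,"jaw": -1},{"tx": -10,"ty": 20,"tz": 85,"rx": 0,"ry": 0,"rz": 0,"jaw": -1},{"tx": -32,"ty": 36,"tz": 85,"rx": 0,"ry": 0,"rz": 0,"jaw": -1},{"tx": -41,"ty": 44,"tz": 85,"rx": 0,"ry": 0,"rz": 0,"jaw": -1},{"tx": -41,"ty": 44,"tz": 85,"rx": 0,"ry": 0,"rz": 0,"jaw": -1}])

```text
time_s: 6.45
position: [0.5201, 0.1334, 0.2921]
tool_rot: [[0.979, 0.206, 0.002], [0.206, -0.979, 0.002], [0.002, -0.002, -1.0]]
ft_force: [1.0, -0.5, 0.2]
grip_width: -0.0001
```

```bash
python3 -c "
from h import *
pair('e');kside()"
```

```text
6.6 [0.52149452 0.13211755 0.29166101] mill mm [ 0.52335514 87.73952977] [0.16089101 0.08190885 0.3127016 ]
side knob (332.0, 290.5, 19.780139923095703) mill mm [  0.89006162 -13.76334304]
```

View pics/e.png

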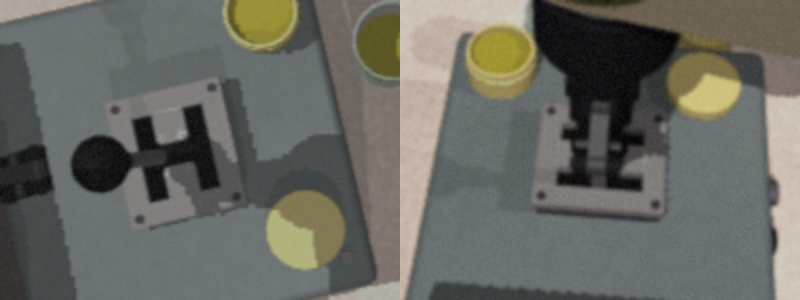

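The fingers are left of the knob. In the top picture the knob is at (101,163), in line with the cross channel. I check that number and descend.

```bash
cat >> h.py <<'E'
def ktop(z,box):
    t=env.get_image("top");k=knob(t,box);w=onz(t,*k[:2],z)
    print('top knob',k,'mill mm',R.T@(w[:2]-np.array([.53927,.04508]))*1000)
E
python3 -c "
from h import *
ktop(.2255,(179,240,300,310))"
```

```text
top knob (200.5, 271.5, 14.916534423828125) mill mm [ 1.07151978 37.83965106]
```

Request:
apply_moves(plan=[{"tx": 0,"ty": 0,"tz": -25,"rx": 0,"ry": 0,"rz": 0,"jaw": -1},{"tx": 0,"ty": 0,"tz": -50,"rx": 0,"ry": 0,"rz": 0,"jaw": -1},{"tx": 0,"ty": 0,"tz": -75,"rx": 0,"ry": 0,"rz": 0,"jaw": -1},{"tx": 0,"ty": 0,"tz": -85,"rx": 0,"ry": 0,"rz": 0,"jaw": -1},{"tx": 0,"ty": 0,"tz": -85,"rx": 0,"ry": 0,"rz": 0,"jaw": -1}])

```text
time_s: 7.2
position: [0.5214, 0.1317, 0.2056]
tool_rot: [[0.979, 0.203, -0.001], [0.203, -0.979, 0.002], [-0.001, -0.002, -1.0]]
ft_force: [0.2, -0.2, -0.3]
grip_width: -0.0
```

```bash
python3 -c "
from h import *
pair('f')"
```

```text
7.35 [0.52213787 0.13193411 0.20779965] mill mm [ 1.116048   87.42925943] [ 0.02007101 -0.97566745  0.17339976]
```

View pics/f.png

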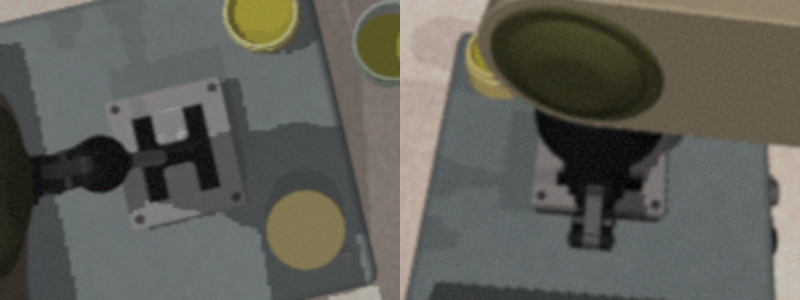

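The fingers are level with the knob and 15 mm to its left; the knob is 1 mm from neutral. Pushing right in two stages.

Request:
apply_moves(plan=[{"tx": 0.8,"ty": -3.9,"tz": 0,"rx": 0,"ry": 0,"rz": 0,"jaw": -1},{"tx": 1.6,"ty": -7.8,"tz": 0,"rx": 0,"ry": 0,"rz": 0,"jaw": -1},{"tx": 2.4,"ty": -11.7,"tz": 0,"rx": 0,"ry": 0,"rz": 0,"jaw": -1},{"tx": 3.2,"ty": -15.7,"tz": 0,"rx": 0,"ry": 0,"rz": 0,"jaw": -1},{"tx": 4.1,"ty": -19.6,"tz": 0,"rx": 0,"ry": 0,"rz": 0,"jaw": -1},{"tx": 4.9,"ty": -23.5,"tz": 0,"rx": 0,"ry": 0,"rz": 0,"jaw": -1},{"tx": 5.7,"ty": -27.4,"tz": 0,"rx": 0,"ry": 0,"rz": 0,"jaw": -1},{"tx": 6.5,"ty": -31.3,"tz": 0,"rx": 0,"ry": 0,"rz": 0,"jaw": -1},{"tx": 7.3,"ty": -35.3,"tz": 0,"rx": 0,"ry": 0,"rz": 0,"jaw": -1},{"tx": 8.1,"ty": -39.2,"tz": 0,"rx": 0,"ry": 0,"rz": 0,"jaw": -1},{"tx": 8.9,"ty": -43.1,"tz": 0,"rx": 0,"ry": 0,"rz": 0,"jaw": -1},{"tx": 9.7,"ty": -47,"tz": 0,"rx": 0,"ry": 0,"rz": 0,"jaw": -1}])

```text
time_s: 8.55
position: [0.5319, 0.0846, 0.2078]
tool_rot: [[0.979, 0.203, 0.004], [0.203, -0.979, 0.002], [0.004, -0.001, -1.0]]
ft_force: [0.0, 2.7, 1.6]
grip_width: 0.0006
```

```bash
python3 -c "
from h import *
pair('g')"
```

```text
8.7 [0.53185953 0.08439144 0.20756977] mill mm [ 0.98028379 38.90300619] [ 0.17547805 -0.72797516 -0.32023222]
```

View pics/g.png

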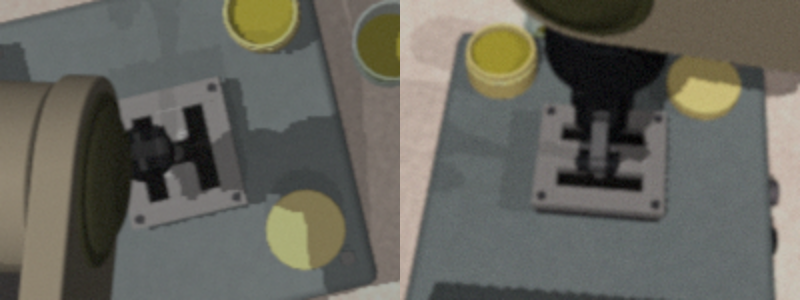

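View pics/top_g.png

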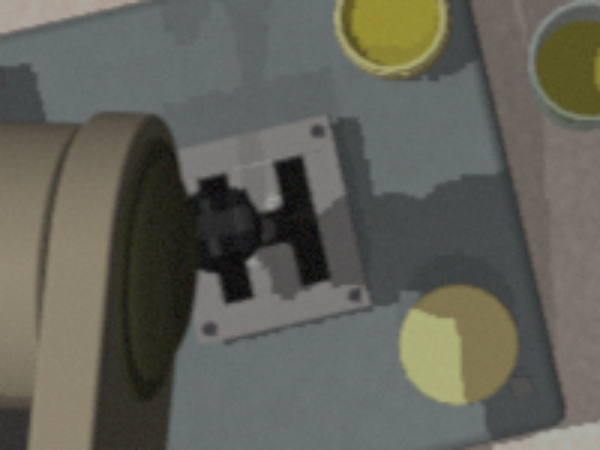

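```bash
python3 -c "
from h import *
t=env.get_image('top')
for y in (4,-5,10): print(y,(proj(t,[*(R@np.array([.001,y/1000])+[.53927,.04508]),.23])-[150,190])*3)
cv2.imwrite('pics/g3.png',np.clip(cv2.resize(t['image'][235:300,190:280],None,fx=8,fy=8,interpolation=2).astype(int)*3,0,255)[:,:,::-1])"
```

```text
4 [221.70877717 227.95444173]
-5 [241.00333775 223.48761977]
10 [208.84341619 230.93286026][ WARN:0@1.613] global loadsave.cpp:1063 imwrite_ Unsupported depth image for selected encoder is fallbacked to CV_8U.
```

View pics/g3.png

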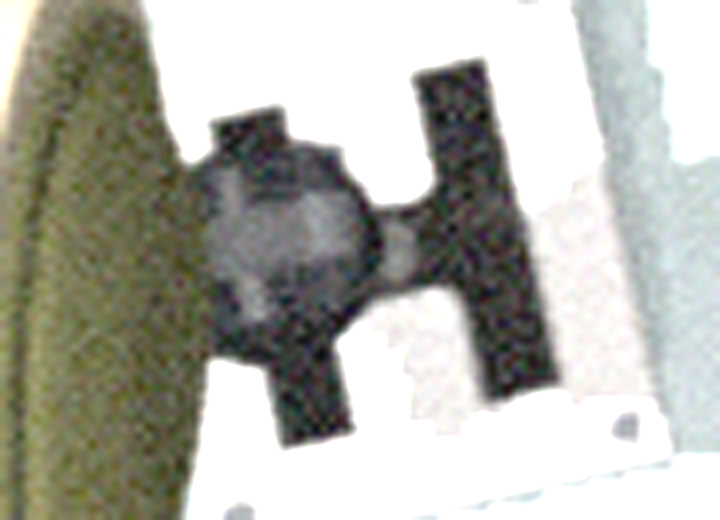

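View pics/wrist_g.png

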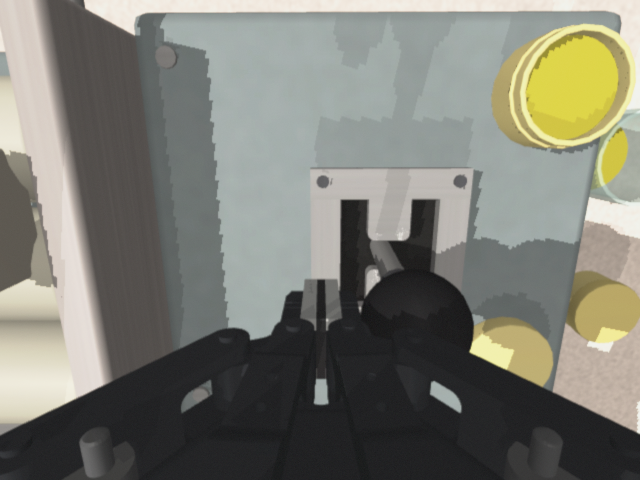

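The wrist view shows the knob resting against the right-hand face of the fingers and the stem in the cross channel; the top view has the knob at mill y of about 3. I continue right.

Request:
apply_moves(plan=[{"tx": 0.8,"ty": -3.9,"tz": 0,"rx": 0,"ry": 0,"rz": 0,"jaw": -1},{"tx": 1.6,"ty": -7.8,"tz": 0,"rx": 0,"ry": 0,"rz": 0,"jaw": -1},{"tx": 2.4,"ty": -11.7,"tz": 0,"rx": 0,"ry": 0,"rz": 0,"jaw": -1},{"tx": 3.2,"ty": -15.7,"tz": 0,"rx": 0,"ry": 0,"rz": 0,"jaw": -1},{"tx": 4.1,"ty": -19.6,"tz": 0,"rx": 0,"ry": 0,"rz": 0,"jaw": -1},{"tx": 4.9,"ty": -23.5,"tz": 0,"rx": 0,"ry": 0,"rz": 0,"jaw": -1},{"tx": 5.7,"ty": -27.4,"tz": 0,"rx": 0,"ry": 0,"rz": 0,"jaw": -1},{"tx": 6.5,"ty": -31.3,"tz": 0,"rx": 0,"ry": 0,"rz": 0,"jaw": -1},{"tx": 7.3,"ty": -35.3,"tz": 0,"rx": 0,"ry": 0,"rz": 0,"jaw": -1},{"tx": 8.1,"ty": -39.2,"tz": 0,"rx": 0,"ry": 0,"rz": 0,"jaw": -1},{"tx": 8.6,"ty": -41.5,"tz": 0,"rx": 0,"ry": 0,"rz": 0,"jaw": -1},{"tx": 8.6,"ty": -41.5,"tz": 0,"rx": 0,"ry": 0,"rz": 0,"jaw": -1}])

```text
time_s: 9.95
position: [0.5405, 0.0426, 0.2074]
tool_rot: [[0.979, 0.203, 0.003], [0.203, -0.979, 0.001], [0.003, -0.001, -1.0]]
ft_force: [-0.1, -0.1, 0.2]
grip_width: 0.0002
```

```bash
python3 -c "
from h import *
pair('h')
t=env.get_image('top')
cv2.imwrite('pics/h3.png',np.clip(cv2.resize(t['image'][235:300,190:280],None,fx=8,fy=8,interpolation=2).astype(int)*2,0,255).astype(np.uint8)[:,:,::-1])"
```

```text
10.1 [0.54052325 0.04281826 0.20766009] mill mm [ 1.02089536 -3.56331089] [-0.97230625  0.4105528   0.22022714]
```

View pics/h3.png

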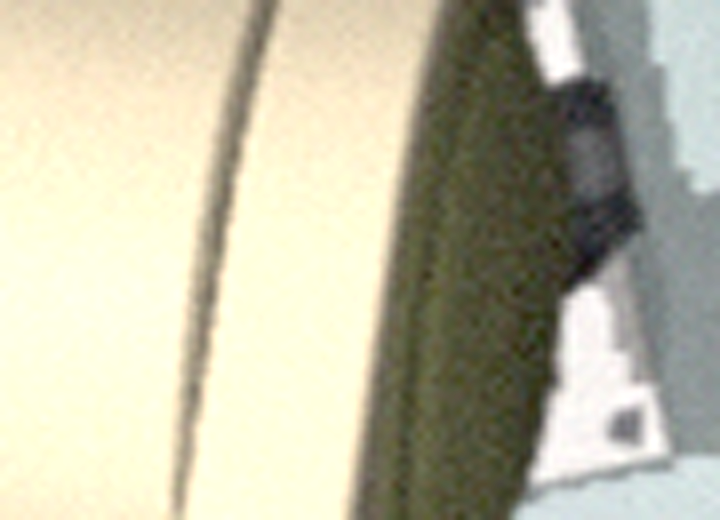

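View pics/wrist_h.png

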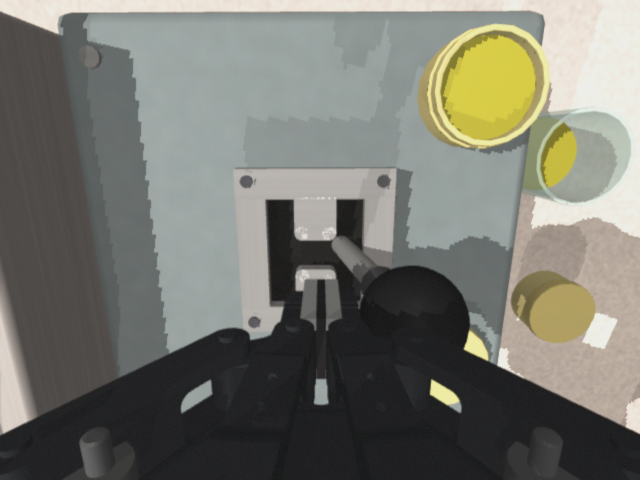

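The wrist view shows the stem in the right slot at the channel, near neutral. Backing off left, lifting, then moving behind the knob.

Request:
apply_moves(plan=[{"tx": -1.2,"ty": 6,"tz": 0,"rx": 0,"ry": 0,"rz": 0,"jaw": -1},{"tx": -2.4,"ty": 12,"tz": 3,"rx": 0,"ry": 0,"rz": 0,"jaw": -1},{"tx": -2.4,"ty": 12,"tz": 35,"rx": 0,"ry": 0,"rz": 0,"jaw": -1},{"tx": -2.4,"ty": 12,"tz": 70,"rx": 0,"ry": 0,"rz": 0,"jaw": -1},{"tx": -5,"ty": 8,"tz": 85,"rx": 0,"ry": 0,"rz": 0,"jaw": -1},{"tx": -20,"ty": -14,"tz": 85,"rx": 0,"ry": 0,"rz": 0,"jaw": -1},{"tx": -34,"ty": -35,"tz": 85,"rx": 0,"ry": 0,"rz": 0,"jaw": -1},{"tx": -41,"ty": -44.5,"tz": 85,"rx": 0,"ry": 0,"rz": 0,"jaw": -1},{"tx": -41,"ty": -44.5,"tz": 85,"rx": 0,"ry": 0,"rz": 0,"jaw": -1}])

```text
time_s: 11.05
position: [0.4991, -0.0019, 0.2931]
tool_rot: [[0.979, 0.202, 0.004], [0.202, -0.979, 0.001], [0.004, -0.0, -1.0]]
ft_force: [0.2, 0.7, -0.0]
grip_width: 0.0003
```

```bash
python3 -c "
from h import *
pair('i')"
```

```text
11.2 [ 0.49990019 -0.000944    0.29268321] mill mm [-47.64282077 -38.1640467 ] [0.55954059 0.43978451 0.40997567]
```

View pics/i.png

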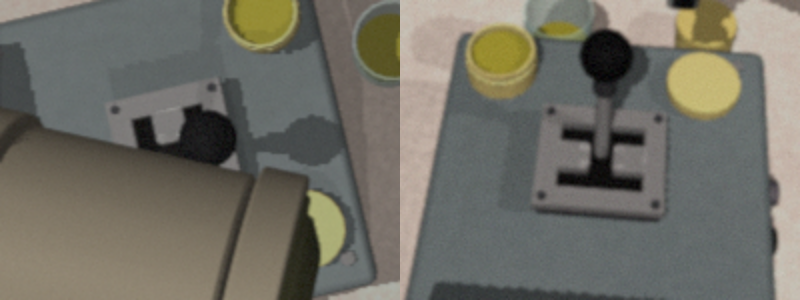

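View pics/wrist_i.png

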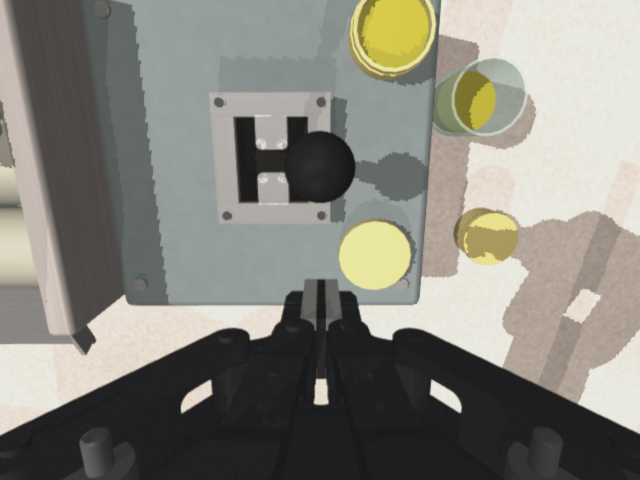

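The side view shows the lever upright fore-and-aft in the right slot, in line with the channel, with the fingers right behind the knob. Descending, then pushing forward.

Request:
apply_moves(plan=[{"tx": 0,"ty": 0,"tz": -25,"rx": 0,"ry": 0,"rz": 0,"jaw": -1},{"tx": 0,"ty": 0,"tz": -50,"rx": 0,"ry": 0,"rz": 0,"jaw": -1},{"tx": 0,"ty": 0,"tz": -75,"rx": 0,"ry": 0,"rz": 0,"jaw": -1},{"tx": 0,"ty": 0,"tz": -86,"rx": 0,"ry": 0,"rz": 0,"jaw": -1},{"tx": 0,"ty": 0,"tz": -86,"rx": 0,"ry": 0,"rz": 0,"jaw": -1}])

```text
time_s: 11.7
position: [0.4997, -0.0004, 0.2056]
tool_rot: [[0.979, 0.204, 0.001], [0.204, -0.979, 0.002], [0.002, -0.002, -1.0]]
ft_force: [0.9, -0.4, 0.6]
grip_width: 0.0001
```

Request:
apply_moves(plan=[{"tx": 3.9,"ty": 0.8,"tz": 0,"rx": 0,"ry": 0,"rz": 0,"jaw": -1},{"tx": 7.8,"ty": 1.6,"tz": 0,"rx": 0,"ry": 0,"rz": 0,"jaw": -1},{"tx": 11.7,"ty": 2.4,"tz": 0,"rx": 0,"ry": 0,"rz": 0,"jaw": -1},{"tx": 15.7,"ty": 3.2,"tz": 0,"rx": 0,"ry": 0,"rz": 0,"jaw": -1},{"tx": 19.6,"ty": 4.1,"tz": 0,"rx": 0,"ry": 0,"rz": 0,"jaw": -1},{"tx": 23.5,"ty": 4.9,"tz": 0,"rx": 0,"ry": 0,"rz": 0,"jaw": -1},{"tx": 27.4,"ty": 5.7,"tz": 0,"rx": 0,"ry": 0,"rz": 0,"jaw": -1},{"tx": 31.3,"ty": 6.5,"tz": 0,"rx": 0,"ry": 0,"rz": 0,"jaw": -1},{"tx": 35.3,"ty": 7.3,"tz": 0,"rx": 0,"ry": 0,"rz": 0,"jaw": -1},{"tx": 39.2,"ty": 8.1,"tz": 0,"rx": 0,"ry": 0,"rz": 0,"jaw": -1},{"tx": 43.1,"ty": 8.9,"tz": 0,"rx": 0,"ry": 0,"rz": 0,"jaw": -1},{"tx": 45,"ty": 9.3,"tz": 0,"rx": 0,"ry": 0,"rz": 0,"jaw": -1}])

```text
time_s: 12.9
position: [0.5451, 0.0091, 0.2055]
tool_rot: [[0.979, 0.204, 0.001], [0.204, -0.979, 0.002], [0.001, -0.002, -1.0]]
ft_force: [-3.5, 0.4, 1.3]
grip_width: -0.0006
```

```bash
python3 -c "
from h import *
pair('j')"
```

```text
13.05 [0.54483254 0.00900248 0.2054881 ] mill mm [ -1.62683531 -37.54958071] [-1.91886879 -0.57340647  0.66188611]
```

View pics/j.png

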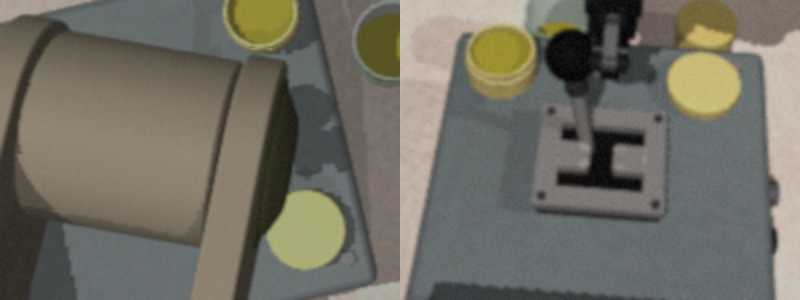

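View pics/wrist_j.png

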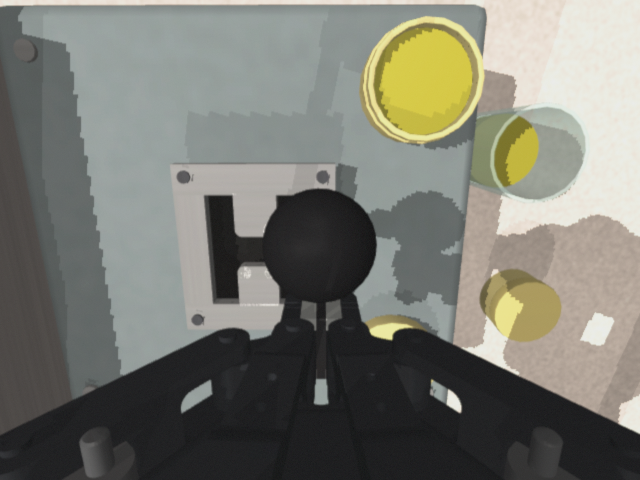

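The side view shows the lever tilting forward into third. Continuing, slower near the end.

Request:
apply_moves(plan=[{"tx": 3,"ty": 0.6,"tz": 0,"rx": 0,"ry": 0,"rz": 0,"jaw": -1},{"tx": 6,"ty": 1.2,"tz": 0,"rx": 0,"ry": 0,"rz": 0,"jaw": -1},{"tx": 9,"ty": 1.9,"tz": 0,"rx": 0,"ry": 0,"rz": 0,"jaw": -1},{"tx": 12,"ty": 2.5,"tz": 0,"rx": 0,"ry": 0,"rz": 0,"jaw": -1},{"tx": 15,"ty": 3.1,"tz": 0,"rx": 0,"ry": 0,"rz": 0,"jaw": -1},{"tx": 17,"ty": 3.5,"tz": 0,"rx": 0,"ry": 0,"rz": 0,"jaw": -1},{"tx": 19,"ty": 3.9,"tz": 0,"rx": 0,"ry": 0,"rz": 0,"jaw": -1},{"tx": 20,"ty": 4.1,"tz": 0,"rx": 0,"ry": 0,"rz": 0,"jaw": -1}])

```text
time_s: 13.85
position: [0.565, 0.0131, 0.2055]
tool_rot: [[0.979, 0.204, 0.001], [0.204, -0.979, 0.002], [0.001, -0.002, -1.0]]
ft_force: [-2.4, -0.7, -2.1]
grip_width: -0.0001
```

Request:
apply_moves(plan=[{"tx": 1,"ty": 0.2,"tz": 0,"rx": 0,"ry": 0,"rz": 0,"jaw": -1},{"tx": 1,"ty": 0.2,"tz": 0,"rx": 0,"ry": 0,"rz": 0,"jaw": -1}])

```text
time_s: 14.05
position: [0.5661, 0.0133, 0.2055]
tool_rot: [[0.979, 0.204, 0.001], [0.204, -0.979, 0.002], [0.002, -0.002, -1.0]]
ft_force: [-2.7, -1.0, -1.5]
grip_width: -0.0002
```

The force is still only friction (about 3 N), so there's no stop yet. Creeping on until the force rises.

Request:
apply_moves(plan=[{"tx": 0.7,"ty": 0.15,"tz": 0,"rx": 0,"ry": 0,"rz": 0,"jaw": -1},{"tx": 1.4,"ty": 0.3,"tz": 0,"rx": 0,"ry": 0,"rz": 0,"jaw": -1},{"tx": 1.4,"ty": 0.3,"tz": 0,"rx": 0,"ry": 0,"rz": 0,"jaw": -1}])

```text
time_s: 14.35
position: [0.5676, 0.0136, 0.2055]
tool_rot: [[0.979, 0.204, 0.001], [0.204, -0.979, 0.002], [0.002, -0.002, -1.0]]
ft_force: [-2.7, -0.1, -0.9]
grip_width: 0.0001
```

```bash
python3 -c "
from h import *
look('k');print(env.observe()['ft_force'])"
```

```text
14.5 [0.56754629 0.01359439 0.20549277] mill mm [ 21.54613201 -37.66600445] [-2.02003986 -1.78354628 -1.78650586]
[-2.02003986 -1.78354628 -1.78650586]
```

View pics/side_k.png

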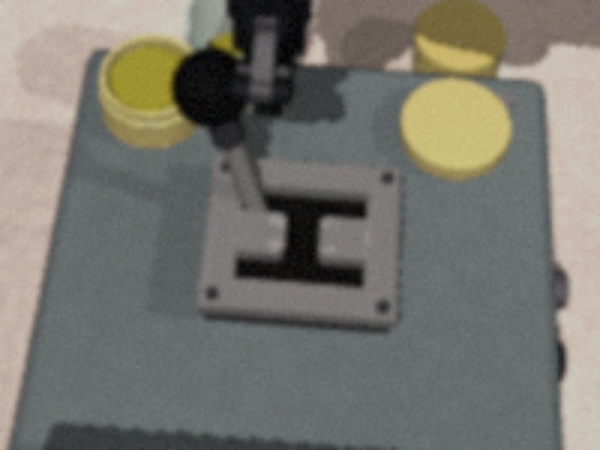

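Nearly home, with the stem at the slot end (crop 250,200) and still no stop felt. Creeping on.

Request:
apply_moves(plan=[{"tx": 0.6,"ty": 0.1,"tz": 0,"rx": 0,"ry": 0,"rz": 0,"jaw": -1},{"tx": 1.2,"ty": 0.2,"tz": 0,"rx": 0,"ry": 0,"rz": 0,"jaw": -1},{"tx": 1.2,"ty": 0.2,"tz": 0,"rx": 0,"ry": 0,"rz": 0,"jaw": -1}])

```text
time_s: 14.8
position: [0.5688, 0.0138, 0.2055]
tool_rot: [[0.979, 0.204, 0.001], [0.204, -0.979, 0.002], [0.002, -0.002, -1.0]]
ft_force: [-2.5, -1.2, -2.0]
grip_width: -0.0003
```

Request:
apply_moves(plan=[{"tx": 0.6,"ty": 0.1,"tz": 0,"rx": 0,"ry": 0,"rz": 0,"jaw": -1},{"tx": 1.0,"ty": 0.2,"tz": 0,"rx": 0,"ry": 0,"rz": 0,"jaw": -1},{"tx": 1.0,"ty": 0.2,"tz": 0,"rx": 0,"ry": 0,"rz": 0,"jaw": -1}])

```text
time_s: 15.1
position: [0.5696, 0.014, 0.2053]
tool_rot: [[0.979, 0.204, 0.001], [0.204, -0.979, 0.002], [0.001, -0.002, -1.0]]
ft_force: [-4.5, -0.9, -2.5]
grip_width: 0.0001
```

Request:
apply_moves(plan=[{"tx": 0.7,"ty": 0.1,"tz": 0,"rx": 0,"ry": 0,"rz": 0,"jaw": -1},{"tx": 1.2,"ty": 0.2,"tz": 0,"rx": 0,"ry": 0,"rz": 0,"jaw": -1},{"tx": 1.2,"ty": 0.2,"tz": 0,"rx": 0,"ry": 0,"rz": 0,"jaw": -1}])

```text
time_s: 15.4
position: [0.5705, 0.0143, 0.2052]
tool_rot: [[0.979, 0.204, -0.001], [0.204, -0.979, 0.002], [-0.0, -0.002, -1.0]]
ft_force: [-5.9, -0.7, -2.8]
grip_width: 0.0
```

Request:
apply_moves(plan=[{"tx": 0.7,"ty": 0.1,"tz": 0,"rx": 0,"ry": 0,"rz": 0,"jaw": -1},{"tx": 1.4,"ty": 0.3,"tz": 0,"rx": 0,"ry": 0,"rz": 0,"jaw": -1},{"tx": 1.4,"ty": 0.3,"tz": 0,"rx": 0,"ry": 0,"rz": 0,"jaw": -1}])

```text
time_s: 15.7
position: [0.5714, 0.0145, 0.205]
tool_rot: [[0.979, 0.204, -0.002], [0.204, -0.979, 0.002], [-0.002, -0.003, -1.0]]
ft_force: [-7.0, -1.6, -1.8]
grip_width: 0.0001
```

```bash
python3 -c "
from h import *
look('l')"
```

```text
15.85 [0.57133118 0.01450157 0.20499905] mill mm [ 25.43638421 -37.54635591] [-6.97425575 -0.92912776 -2.40461467]
```

View pics/side_l.png

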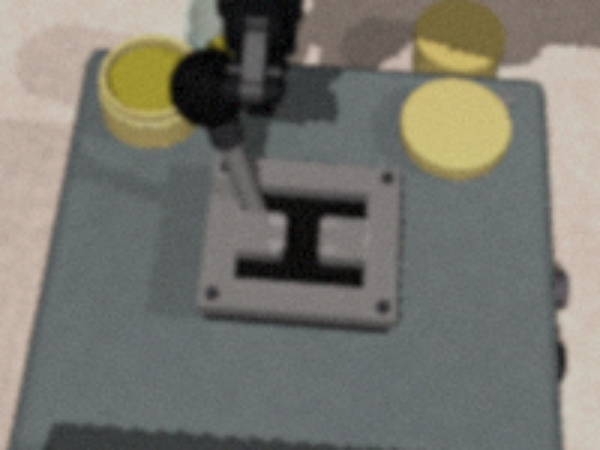

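```bash
python3 -c "
from h import *
s=env.get_image('side')
cv2.imwrite('pics/l2.png',cv2.resize(s['image'][255:345,270:390],None,fx=6,fy=6,interpolation=2)[:,:,::-1])
for f in (.2,.25,.27,.29,.31):
  a=.22; d=np.array([np.sin(f),-np.sin(a)*np.cos(f),np.cos(a)*np.cos(f)])*.18
  q=R@d[:2]+[.5384,.0471]; print(f,d,(proj(s,[*q,.05+d[2]])-[270,255])*6)
"
```

```text
0.2 [ 0.03576048 -0.03849832  0.17216001] [238.15188724 126.97254868]
0.25 [ 0.04453271 -0.03806017  0.17020065] [202.86171112 130.43769123]
0.27 [ 0.04801166 -0.0378582   0.16929748] [188.90093769 132.20111855]
0.29 [ 0.0514714 -0.0376411  0.1683266] [175.04038076 134.17789173]
0.31 [ 0.05491055 -0.03740893  0.16728838] [161.28753944 136.36627736]
```

View pics/l2.png

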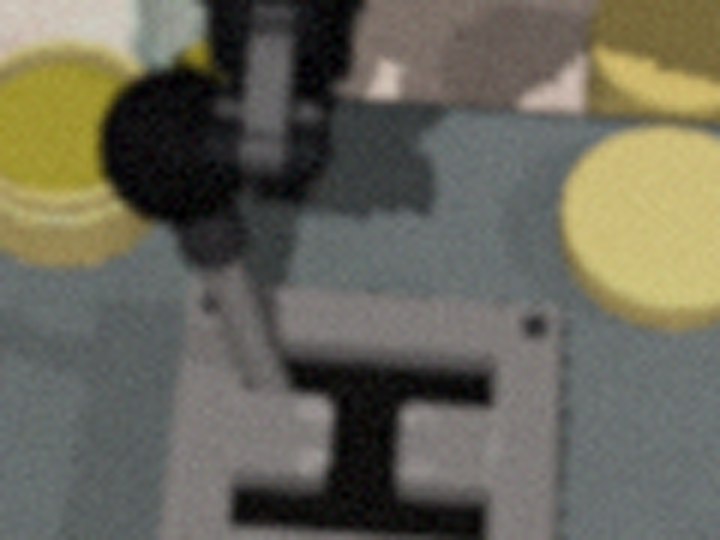

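The knob's left edge is at 102 and its centre at about 178, so gear_fore is about 0.285. One more gentle press will confirm the knob no longer moves.

Request:
apply_moves(plan=[{"tx": 1,"ty": 0.2,"tz": 0,"rx": 0,"ry": 0,"rz": 0,"jaw": -1},{"tx": 2,"ty": 0.4,"tz": 0,"rx": 0,"ry": 0,"rz": 0,"jaw": -1},{"tx": 3,"ty": 0.6,"tz": 0,"rx": 0,"ry": 0,"rz": 0,"jaw": -1},{"tx": 3,"ty": 0.6,"tz": 0,"rx": 0,"ry": 0,"rz": 0,"jaw": -1}])

```text
time_s: 16.3
position: [0.5732, 0.015, 0.2046]
tool_rot: [[0.979, 0.204, -0.006], [0.204, -0.979, 0.002], [-0.005, -0.003, -1.0]]
ft_force: [-10.1, -3.0, -1.8]
grip_width: -0.0
```

```bash
python3 -c "
from h import *
look('m')
a=cv2.imread('pics/side_k.png');b=cv2.imread('pics/side_l.png');c=cv2.imread('pics/side_m.png')
for r in (75,85,95): 
  print(r,[[int(i[r-3:r+4,x:x+3].mean()) for x in range(156,204,3)] for i in (a,b,c)])"
```

```text
16.45 [0.57314239 0.01497022 0.20462044] mill mm [ 27.3050269  -37.45529317] [-9.29528039 -2.01435812 -1.0142782 ]
75 [[118, 118, 117, 116, 106, 74, 38, 16, 12, 8, 15, 13, 16, 17, 15, 15], [117, 117, 118, 109, 86, 51, 24, 13, 13, 16, 22, 16, 19, 14, 16, 13], [117, 117, 116, 109, 86, 51, 22, 11, 8, 12, 16, 15, 18, 10, 15, 15]]
85 [[118, 117, 116, 111, 93, 58, 25, 12, 12, 15, 15, 17, 18, 12, 18, 18], [117, 117, 118, 105, 69, 30, 12, 12, 11, 11, 14, 15, 14, 19, 15, 17], [117, 117, 118, 104, 70, 32, 12, 12, 12, 13, 15, 17, 18, 21, 16, 20]]
95 [[118, 118, 117, 116, 101, 66, 32, 12, 11, 11, 11, 14, 14, 15, 13, 19], [117, 118, 118, 106, 75, 38, 14, 11, 11, 12, 12, 15, 17, 11, 13, 16], [116, 120, 117, 106, 74, 38, 12, 8, 14, 17, 14, 11, 12, 13, 13, 16]]
```

The knob edge is identical in the last two views while the force rose to 10 N, so it's at the hard stop. Backing straight off, then lifting away.

Request:
apply_moves(plan=[{"tx": -3,"ty": -0.6,"tz": 0,"rx": 0,"ry": 0,"rz": 0,"jaw": -1},{"tx": -8,"ty": -1.7,"tz": 0,"rx": 0,"ry": 0,"rz": 0,"jaw": -1},{"tx": -18,"ty": -3.7,"tz": 0,"rx": 0,"ry": 0,"rz": 0,"jaw": -1},{"tx": -28,"ty": -5.8,"tz": 5,"rx": 0,"ry": 0,"rz": 0,"jaw": -1},{"tx": -32,"ty": -7,"tz": 35,"rx": 0,"ry": 0,"rz": 0,"jaw": -1},{"tx": -32,"ty": -7,"tz": 70,"rx": 0,"ry": 0,"rz": 0,"jaw": -1},{"tx": -40,"ty": -20,"tz": 95,"rx": 0,"ry": 0,"rz": 0,"jaw": -1},{"tx": -60,"ty": -50,"tz": 100,"rx": 0,"ry": 0,"rz": 0,"jaw": -1},{"tx": -80,"ty": -85,"tz": 100,"rx": 0,"ry": 0,"rz": 0,"jaw": -1},{"tx": -100,"ty": -120,"tz": 100,"rx": 0,"ry": 0,"rz": 0,"jaw": -1},{"tx": -115,"ty": -145,"tz": 100,"rx": 0,"ry": 0,"rz": 0,"jaw": -1},{"tx": -120,"ty": -150,"tz": 100,"rx": 0,"ry": 0,"rz": 0,"jaw": -1}])

```text
time_s: 17.65
position: [0.4518, -0.1369, 0.3052]
tool_rot: [[0.98, 0.201, -0.005], [0.201, -0.98, 0.001], [-0.004, -0.002, -1.0]]
ft_force: [0.2, 1.3, -0.5]
grip_width: 0.0001
```

Request:
apply_moves(plan=[{"tx": -15,"ty": -30,"tz": 0,"rx": 0,"ry": 0,"rz": 0,"jaw": -1},{"tx": -30,"ty": -65,"tz": 0,"rx": 0,"ry": 0,"rz": 0,"jaw": -1},{"tx": -45,"ty": -100,"tz": 0,"rx": 0,"ry": 0,"rz": 0,"jaw": -1},{"tx": -55,"ty": -130,"tz": 0,"rx": 0,"ry": 0,"rz": 0,"jaw": -1},{"tx": -60,"ty": -150,"tz": 0,"rx": 0,"ry": 0,"rz": 0,"jaw": -1},{"tx": -60,"ty": -150,"tz": 0,"rx": 0,"ry": 0,"rz": 0,"jaw": -1}])

```text
time_s: 18.25
position: [0.3914, -0.2883, 0.3052]
tool_rot: [[0.98, 0.199, -0.004], [0.199, -0.98, 0.001], [-0.004, -0.001, -1.0]]
ft_force: [0.8, -0.1, 0.1]
grip_width: 0.0
```

```bash
python3 -c "
from h import *
pair('n')
ktop(.218,(205,225,290,290))
s=env.get_image('side');k=knob(s,(270,255,330,300));t=env.get_image('top');kt=knob(t,(205,225,290,290))
print(k,kt);p=tri(ray(t,*kt[:2]),ray(s,*k[:2]));print(p,R.T@(p[0][:2]-C))
b=cv2.imread('pics/top0.png').astype(int);a=t['image'][:,:,::-1].astype(int)
cv2.imwrite('pics/ntop.png',t['image'][:,:,::-1])
for n,(u,v) in dict(lid=(303,305),pot=(281,197),beaker=(346,210),closed=(388,289)).items():
  print(n,np.abs(a-b)[v-22:v+22,u-22:u+22].mean().round(1))
"
```

```text
18.4 [ 0.39209905 -0.28586593  0.30547028] mill mm [-211.05893648 -295.25696101] [ 0.62815369 -0.64334876 -0.18192759]
top knob (245.0, 227.0, 13.153046607971191) mill mm [ 47.93972176 -34.09469717]
(300.90764236450195, 280.51273918151855, 14.637678146362305) (245.0, 227.0, 13.153046607971191)
(array([0.59342652, 0.02210852, 0.21345205]), [np.float64(8.668115310442941e-05), np.float64(8.668115310437685e-05)]) [ 0.04861611 -0.03458499]
lid 5.8
pot 6.2
beaker 2.4
closed 2.2
```

View pics/ntop.png

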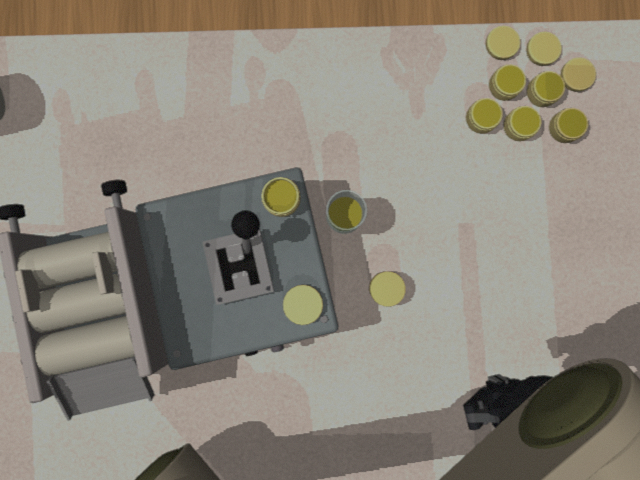

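View pics/side_n.png

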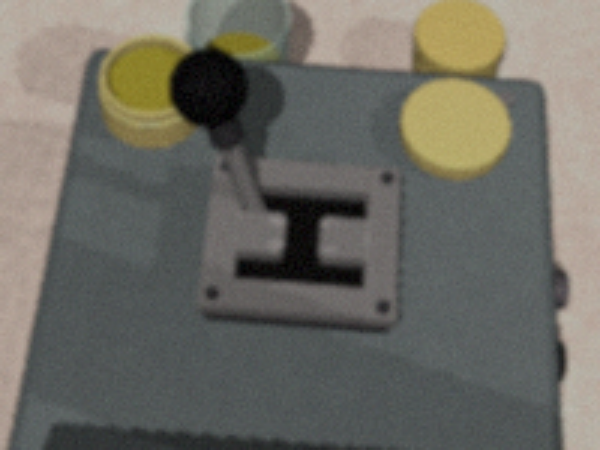

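The lever is forward in the right slot and the knob hasn't sprung back: its left edge is still at 171. My top measuring box clipped the knob at (245,225), so I measure again and also compare the pot and lid circles.

```bash
python3 -c "
from h import *
t=env.get_image('top');s=env.get_image('side')
k=knob(s,(280,262,330,300));kt=knob(t,(215,205,262,245))
print(k,kt);p=tri(ray(t,*kt[:2]),ray(s,*k[:2]));m=R.T@(p[0][:2]-C);print(p,m,'fore',np.arcsin(m[0]/.18))
a=cv2.imread('pics/top0.png');b=t['image'][:,:,::-1]
for n,(u,v) in dict(lid=(303,305),pot=(281,197),beaker=(346,210),closed=(388,289)).items():
  o=[]
  for im in(a,b):
    h=cv2.cvtColor(np.ascontiguousarray(im[v-28:v+28,u-28:u+28]),cv2.COLOR_BGR2HSV)
    mm=((h[:,:,1]>70)&(h[:,:,0]>15)&(h[:,:,0]<40)).astype(np.uint8);M=cv2.moments(mm,True);o.append((round(M['m10']/M['m00'],1),round(M['m01']/M['m00'],1),M['m00']))
  print(n,o)
"
```

```text
(300.3636360168457, 280.09090995788574, 14.15683650970459) (245.30922508239746, 224.37421417236328, 13.730385780334473)
(array([0.59586342, 0.02143379, 0.21301786]), [np.float64(0.001393234792879987), np.float64(0.0013932347928800664)]) [ 0.05086522 -0.03574053] fore 0.28648740578909193
lid [(27.7, 27.3, 1237.0), (27.8, 27.2, 1224.0)]
pot [(27.7, 27.4, 1161.0), (27.8, 27.4, 1164.0)]
beaker [(27.2, 30.3, 843.0), (27.2, 30.3, 840.0)]
closed [(27.2, 27.4, 997.0), (27.2, 27.4, 995.0)]
```

gear_fore is about 0.286, within measuring error of 0.29, and the loose items are unmoved to 0.1 px. Handing in.

```bash
python3 -c "
from rig import env
print(env.close_job(), env.observe()['time_s'])"
```

```text
the job is handed in; nothing more can be done
the job is handed in; nothing more can be done
```

The lever is in third and the job is handed in, at about 18.5 s of the 58 s allowed. With the closed fingers I pushed the knob about 11 mm back to neutral. I then pushed it right across the gate and forward into third. It stayed at neutral until the forward push and never entered fourth.

**Home in third:** pressing on until the force reached about 10 N no longer moved the knob in the images, so it was at the hard stop. After backing off, the knob measured 51 mm forward and 36 mm right, which puts gear_fore at about 0.286. That matches 0.29 within measuring error.

**Loose items:** the lid, both pots and the beaker are within 0.1 px of where they started. The fingers are well clear of everything.

**Checks that failed or disagreed:**
- The first move call was refused for its format and had no effect.
- Some automatic knob detections in the side view merged with the fingers, and one top-view box cut off part of the knob. I redid the clipped one and read the merged ones from enlarged pictures.
- At the stop the fingers read about 4–5 mm further forward than the knob's position suggested. I put that down to the fingers giving slightly and relied on the images instead.

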